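# Pack a second test plate over a separator and close the transport box

### The job

Pack the second blue well plate for transport: take the yellow separator sheet off its sloping stand and lay it flat, centred and square, on the blue plate that is already in the box, then set the other blue plate centred and square on the sheet, and finally slide the orange cover fully shut over that compartment. Set the sheet and the plate down rather than dropping them, and leave the white jar and the two small black bottles where they stand.

Things in the scene. Friction and masses are not known exactly. Their poses are not given: they have to be found in the camera images.
- carrier: Grey two-compartment transport box, fixed; 174 (x) by 312 (y) mm, walls 60 mm high and 6 mm thick, rails on both long sides to 70 mm. Origin: centre of the underside of the working compartment (the one with the blue plate), which is 150 (x) by 140 (y) mm inside, floor 6 mm above the origin; ribs 6 mm high on it keep the lower plate in place. The second compartment lies towards +y. z is up.
- cover (a joint): Orange flat cover, 156 x 152 x 4 mm, sliding along the box's y, its underside 61 mm above the box's underside. 0 = fully shut over the working compartment, 0.16 m = fully open over the other one (towards the box's +y); it starts nearly or fully open and stays where it is left (friction about 1.2 N).
- cover_grip (a point): Black upright grip ridge in the middle of the cover: 80 mm long along the box's x, 10 mm thick along the box's y, 22 mm high. This point is its centre at 13 mm above the cover's upper face (9 mm below the ridge's top), 78 mm above the bench, and moves with the cover. Shut, it stands right above the middle of the working compartment.
- lower_plate: Blue well plate already in the box, 120 (x) x 58 (y) x 20 (z) mm, 0.14 kg, white wells on its top. Origin: centre of its underside. Long axis along its x; it lies parallel to the box's x.
- upper_plate: Blue well plate to be packed, the same as the lower one: 120 (x) x 58 (y) x 20 (z) mm, lying flat on the bench. Origin: centre of its underside.
- separator: Yellow rigid separator sheet, 130 (x) x 66 (y) x 5 (z) mm, 0.045 kg. Origin: centre of its underside; z is the normal to the sheet. It starts on the stand sloping 35 degrees along its x: its +x end is the high one, its face looks up and towards -x of the stand. Either end may lead in the box.
- stand: Fixed sloping stand, base 150 (x) x 156 (y) x 8 mm. Origin: centre of its underside. A slope only 42 mm wide (y) carries the sheet, which overhangs it 12 mm on each long side; the middle of the sheet's underside is 65 mm up; a low lip stops the lower (-x) end. A steel carrying handle crosses above the upper half: 10 mm bar along y at x = +30 mm, 165 mm high, uprights at y = +-72 mm.
- jar: White lidded jar, 84 mm across, 115 mm high, a bystander. Origin: centre of its underside.
- bottle_a: Small black reagent bottle with orange cap, 34 mm across, 75 mm high, a bystander. Origin: centre of its underside.
- bottle_b: Small black reagent bottle with black cap, 34 mm across, 75 mm high, a bystander. Origin: centre of its underside.
Not all that is in view belongs to the job. What is shaped like the upper_plate but pink is not meant.

How it is judged:
On the way, in this order (a step that is already met when the one before it is completed fails the run):
1. the separator sheet lies flat, centred and square on the plate in the box, let go (x of separator in the frame of lower_plate between -0.01 and 0.01 m and y of separator in the frame of lower_plate between -0.01 and 0.01 m and z of separator in the frame of lower_plate between 0.016 and 0.024 m and angle between the x axis of separator and the x axis of lower_plate, either way round below 0.14 rad and angle between separator's own z axis and vertical below 0.06 rad and contact force between separator and the fingers below 0.1 N and linear speed of separator below 0.02 m/s), for 0.2 s.
2. the second plate lies centred and square on the separator, let go (x of separator in the frame of lower_plate between -0.01 and 0.01 m and y of separator in the frame of lower_plate between -0.01 and 0.01 m and z of separator in the frame of lower_plate between 0.016 and 0.024 m and angle between the x axis of separator and the x axis of lower_plate, either way round below 0.14 rad and angle between each of separator, upper_plate's own z axis and vertical below 0.06 rad and x of upper_plate in the frame of separator between -0.01 and 0.01 m and y of upper_plate in the frame of separator between -0.01 and 0.01 m and z of upper_plate in the frame of separator between 0.001 and 0.009 m and angle between the x axis of upper_plate and the x axis of separator, either way round below 0.14 rad and contact force between upper_plate and the fingers below 0.1 N and linear speed of upper_plate below 0.02 m/s), for 0.2 s.
At the end, for the whole second after the job is handed in: The lower plate is in its place in the box (within 8 mm); the separator lies flat on it, within 10 mm of its centre each way and 8 degrees of square; the second plate lies flat on the separator, within 10 mm and 8 degrees; the cover is shut to within 6 mm; all released and at rest (all of step 2 and x of lower_plate in the frame of carrier between -0.008 and 0.008 m and y of lower_plate in the frame of carrier between -0.008 and 0.008 m and z of lower_plate in the frame of carrier between 0.002 and 0.01 m and value of joint cover below 0.006 m and contact force between separator and the fingers below 0.1 N and linear speed of separator below 0.02 m/s and velocity of joint cover between -0.01 and 0.01 m/s); the robot touches nothing.
It fails at once if the jar or a small bottle is moved by more than 20 mm (distance of any of jar, bottle_a, bottle_b from where it was at the start of the episode above 0.02 m).
It fails at once if the separator or the second plate is dropped (falls freely faster than 0.5 m/s, about 13 mm) ((contact force between separator and the fingers below 0.05 N and linear speed of separator above 0.5 m/s) or (contact force between upper_plate and the fingers below 0.05 N and linear speed of upper_plate above 0.5 m/s)).
It also fails if it takes over 67 s, if anything falls off the work surface, if the arm or the gripper's body presses on something with over 40 N, if the wrist force passes 120 N, or if a joint passes its speed limit or range.

### The arm

A 7-joint arm with a two-finger parallel gripper is mounted at the origin on the work surface. World frame = base frame: x ahead of the robot, y to its left, z up, the work surface at z = 0. Lengths are in m, angles in rad, forces in N, time in s.
With the tool pointing down it reaches from about 0.425 to 0.825 m from the base axis. Payload 3.6 kg.
Tool frame: the origin (TCP) lies midway between the tips of the shut fingers; the grasp point (between the pads) lies 19 mm behind it; z points along the fingers, y is the line along which they close (so a half turn about z gives the same grasp; the last joint's range is limited). The gripper opens to 85 mm and grips with 20 to 120 N. Pads are 22 mm wide; open, the fingers measure 114 mm over their backs; the gripper's body (76 mm by 85 mm) begins 54 mm behind the grasp point. The pads swing forward as they close: fully open they stand 13 mm farther back than shut.
Start: joints at [1.188, 0.615, -0.013, 1.423, 0.008, 1.103, -0.04], TCP at [0.226, -0.609, 0.231] pointing down, gripper open.
Joint ranges: [-3.12, 3.12], [-0.3, 2.06], [-1.34, 1.32], [0.26, 2.42], [-1.36, 4.5], [0.01, 1.98], [-2.84, 2.84]. Speed limits (rad/s): [2.79, 2.79, 3.14, 3.14, 3.14, 3.14, 3.14].

### API

Orientations are given as a rotation vector (axis times angle).
In Python, from plant import bot, vision gives the robot as it stands. The module is installed in compiled form; this text tells all that it offers.
- The arm moves only by the tool jog_arm, never from a script. Its argument "targets" is a list of rows, each a list of 4 numbers: the shift along the tool's x, y, z in cm, then the turn about the tool's z in degrees. A call has 1 to 5 rows; each row shifts and turns the commanded pose from where the row before left it, along the tool's axes as they then stand; what a row does not reach is not made up. A row lasts 1/8 s, in which the tool goes at most 62.5 mm and 10.7 degrees, less where a joint would pass 70% of its speed; a pose out of reach is approached as far as the arm can. A call with a gripper value outside its range is refused whole. "claw" is the opening, from 0 (shut) to 1 (fully open), set as the call begins (left out, the last holds). The fingers move at their own pace and stop on an object; "grip_force" is the grip in N (left out, the last holds). Time passes only in rows, so rows that do not move let the fingers close. It gives the time, the measured TCP pose, the force, the opening and the grip force at its end, in the units of the state.
- bot.read_state(): the state, without advancing time (a new reading comes with each control period).
- vision.snapshot(name): name is "scene" or "top"; returns (picture, depth): 480x640x3 uint8, blue, green, red; 480x640 float32, m along the optical axis (not along the pixel's ray), 0 where there is no reading.
- vision.calibration(name): a dict with "camera_matrix" (3x3 intrinsics, pixels), "k1" (the pictures are not rectified: a ray, as slopes to the right and down, at radius r is drawn at 1 + k1 r^2 times it, then the intrinsics apply), "rvec" (rotation vector, rad) and "tvec" (3), from world to camera coordinates, as OpenCV has them. Camera axes: x right, y down, z forward; pixel columns grow to the right and rows downward; lengths in m; the calibration is good to about 2 mm. A picture is of the moment at which its call begins. calibration takes no time and is no camera call.
- bot.close_job(): hands the job in; it is judged then, once.
The state is a dict: "t": time; "joint_positions": joint angles; "joint_velocities": joint speeds; "tau": joint torques, N m; "ee_pos": TCP position; "tool_rot": TCP orientation; "wrist_force": force on the tool from outside, world axes, zero at the start; "wrist_torque": the same for the moment, N m; "opening": finger opening in m; "grasp_force": force on a finger pad.
Only numpy, scipy, OpenCV 4.12 (cv2) and the standard library are available. Lean on these libraries where they do the work, as an engineer would, in place of code of your own. Each camera call takes 0.05 s, during which the arm holds its last target. There are 200 camera calls.

## Working session

There is one attempt and no reset: what is moved stays moved. The work goes in short steps, Python scripts to look and compute and a tool call to move; the robot and the scene stay as the last step left them, time stands still between calls to the robot, and variables do not carry over. Pictures are saved under pics/ and viewed, at most 10 in all, crops included, and the job is handed in when it is done.

Besides the shell and the picture viewer there is one more tool, called after "Request:" as name(argument=value, ...), one argument or row to a line, values as JSON. jog_arm: Moves the arm, as the interface text tells. Its arguments: {"type":"object","properties":{"targets":{"type":"array","items":{"type":"array","items":{"type":"number"}}},"claw":{"type":"number"},"grip_force":{"type":"number"}},"required":["targets"]}

```bash
mkdir -p pics
cat > h.py <<'E'
import numpy as np,cv2
from plant import bot,vision
from scipy.spatial.transform import Rotation as R
def cal(n):
    c=vision.calibration(n);K=np.array(c["camera_matrix"],float).reshape(3,3);Rm=R.from_rotvec(np.ravel(c["rvec"])).as_matrix();return K,float(c["k1"]),Rm,np.ravel(c["tvec"])
def rays(n,uv):
    K,k1,Rm,t=cal(n);uv=np.atleast_2d(uv).astype(float)
    d=cv2.undistortPoints(uv[:,None],K,np.array([k1,0,0,0.]))[:,0]
    return -Rm.T@t, np.c_[d,np.ones(len(d))]@Rm, 
def plane(n,uv,z):
    o,d=rays(n,uv);return o+d*((z-o[2])/d[:,2])[:,None]
def cloud(n,depth):
    v,u=np.mgrid[:480,:640];o,d=rays(n,np.c_[u.ravel(),v.ravel()])
    return (o+d*depth.ravel()[:,None]).reshape(480,640,3)
E
python3 - <<'E'
from h import *
for n in("scene","top"):
    p,d=vision.snapshot(n);cv2.imwrite(f"pics/{n}0.png",p);np.savez(f"{n}0.npz",p=p,d=d)
    K,k,Rm,t=cal(n);print(n,K.tolist(),k,-Rm.T@t,Rm[2])
print(bot.read_state())
E
```

```text
scene [[589.2841160401541, 0.0, 325.43725416872564], [0.0, 589.2841160401541, 239.01964822051124], [0.0, 0.0, 1.0]] -0.049191158447561334 [1.29015134 0.03707651 0.94209798] [-0.63864859 -0.21913881 -0.73763552]
top [[463.34453249713243, 0.0, 319.4362688728542], [0.0, 463.34453249713243, 231.83672271262574], [0.0, 0.0, 1.0]] -0.08220096282445459 [ 0.43052173 -0.20761166  1.08509715] [ 0.12146735  0.01663207 -0.99245607]
{'t': 0.1, 'joint_positions': array([ 1.18848342,  0.61586226, -0.01259185,  1.42476924,  0.0080902 ,
        1.10339564, -0.04039384]), 'joint_velocities': array([ 7.99586597e-04, -3.54520272e-03,  1.36578691e-03, -3.07812185e-03,
       -4.09404112e-04, -8.73452748e-05,  1.91674594e-03]), 'tau': array([ 1.25493876e-03, -4.70385182e+01,  2.60320259e-01, -1.71572167e+01,
        1.01532351e-02,  5.83015018e-03,  1.41307834e-05]), 'ee_pos': array([ 0.22618581, -0.60863002,  0.23021811]), 'tool_rot': array([-3.08969047e+00, -5.55624868e-01,  7.18471327e-04]), 'wrist_force': array([-0.51015873,  0.40223166, -0.46066561]), 'wrist_torque': array([ 0.02120036,  0.01100772, -0.0160132 ]), 'grasp_force': 0.0, 'opening': 0.08566603171537078}
```

View pics/scene0.png

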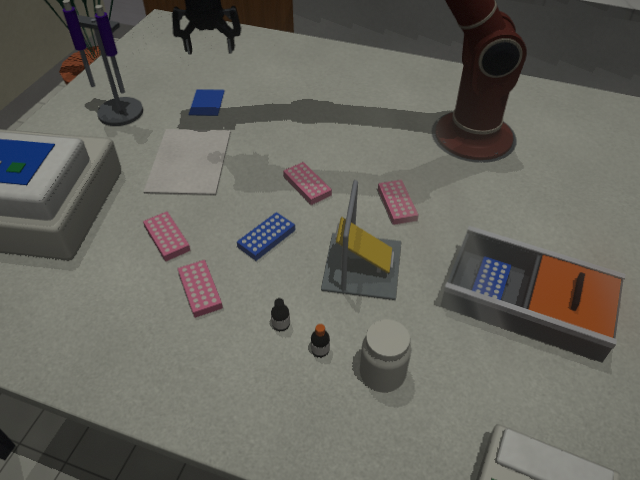

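View pics/top0.png

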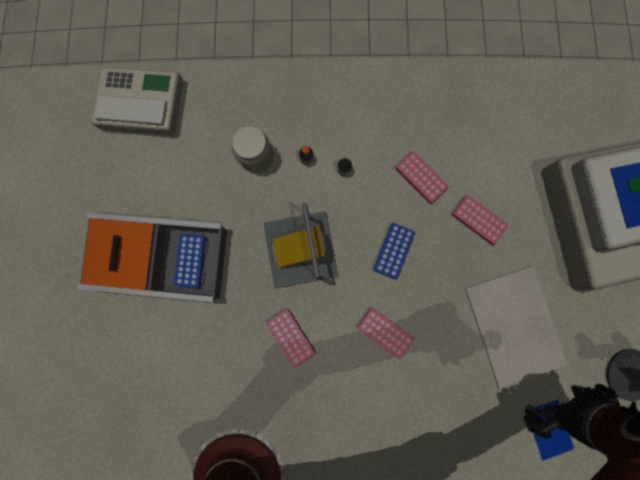

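The scene view shows the stand with the yellow sheet near (365,245), the upper plate at (266,235), and the box at (535,290) with its lower plate at (490,278). In the top view, the sheet is at (300,247), the upper plate at (395,250), the lower plate at (190,260) and the cover ridge at (115,253). The handle bar runs near (312,242).

```bash
cat >> h.py <<'E'
def blobs(p,lo,hi,amin=150):
    m=cv2.inRange(cv2.cvtColor(p,cv2.COLOR_BGR2HSV),lo,hi);m=cv2.morphologyEx(m,cv2.MORPH_CLOSE,np.ones((7,7)))
    c,_=cv2.findContours(m,cv2.RETR_EXTERNAL,cv2.CHAIN_APPROX_NONE);return [x for x in c if cv2.contourArea(x)>amin]
BLUE=((105,120,40),(130,255,255));YEL=((20,120,60),(32,255,255));ORG=((3,150,90),(14,255,255))
def rect(n,c,z):
    P=plane(n,c[:,0,:],z);r=cv2.minAreaRect((P[:,:2]*1000).astype(np.float32))
    b=cv2.boxPoints(r);e=[b[1]-b[0],b[2]-b[1]];L=max(e,key=np.linalg.norm)
    return np.round(r[0],1),np.round(sorted(r[1]),1),round((np.degrees(np.arctan2(L[1],L[0]))+90)%180-90,1)
E
python3 - <<'E'
from h import *
for n in("top","scene"):
    f=np.load(n+"0.npz");p,d=f["p"],f["d"];C=cloud(n,d)
    for nm,col,z in(("blue",BLUE,.02),("blue26",BLUE,.026),("orange",ORG,.065)):
        for c in blobs(p,*col): print(n,nm,c[:,0].mean(0).round(),*rect(n,c,z))
    for c in blobs(p,*YEL):
        m=np.zeros((480,640),np.uint8);cv2.drawContours(m,[c],-1,1,-1);m=cv2.erode(m,np.ones((3,3)))
        P=C[(m>0)&(d>0)];P=P[(P[:,2]>.02)&(P[:,2]<.115)]
        for _ in range(3):
            o=P.mean(0);u,s,vt=np.linalg.svd(P-o,full_matrices=False);k=abs((P-o)@vt[2])<.004;P=P[k]
        nr=vt[2]*np.sign(vt[2][2]);print(n,"yel",len(P),o.round(4),"n",nr.round(3),np.degrees(np.arccos(nr[2])).round(1),"downdir",np.degrees(np.arctan2(nr[1],nr[0])).round(1))
        a=np.r_[nr[:2],0];a/=np.linalg.norm(a);b=np.array([-a[1],a[0],0]);q=np.percentile((P-o)@np.c_[a,b],[1,99],axis=0);print(" ext",q.round(3), 'z',np.percentile(P[:,2],[1,99]).round(3))
    # rails / box: points z 0.06-0.075 
    h=C[...,2]
    m=((h>.063)&(h<.077)&(d>0)&(C[...,1]>.0)&(C[...,0]>.2)&(C[...,0]<.75)).astype(np.uint8)
    nn,l,st,ce=cv2.connectedComponentsWithStats(m)
    for i in range(1,nn):
        if st[i,4]>60:
            q=C[l==i];r=cv2.minAreaRect((q[:,:2]*1000).astype(np.float32));print(n,"h70",st[i,4],ce[i].round(),r,np.median(q[:,2]).round(4))
    m=((h>.155)&(h<.172)&(d>0)&(C[...,0]>.2)&(C[...,0]<.6)&(abs(C[...,1]+.1)<.2))
    q=C[m]; 
    if len(q)>10: print("bar",len(q),cv2.minAreaRect((q[:,:2]*1000).astype(np.float32)),q[:,2].max())
E
```

```text
top blue [553. 443.] [  77.8 -717.9] [60.1 78.6] -74.8
top blue [189. 260.] [496.7 114. ] [ 60.8 121. ] -5.6
top blue [394. 251.] [ 516.2 -361.3] [ 57.3 118.6] -22.8
top blue [629. 192.] [ 644.8 -946.7] [ 77.9 147.6] 11.2
top blue26 [553. 443.] [  79.8 -715. ] [59.8 78.2] -74.8
top blue26 [189. 260.] [496.3 112.2] [ 60.4 120.3] -5.6
top blue26 [394. 251.] [ 515.7 -360.5] [ 56.9 117.9] -22.8
top blue26 [629. 192.] [ 643.6 -942.5] [ 77.5 146.8] 11.2
top orange [117. 253.] [510.2 268.3] [148.  151.8] 84.8
top yel 1132 [ 0.5214 -0.1404  0.0696] n [-0.101  0.56   0.822] 34.7 downdir 100.2
 ext [[-0.054 -0.03 ]
 [ 0.049  0.03 ]] z [0.035 0.107]
top h70 5457 [126. 254.] ((503.57318115234375, 192.3802032470703), (315.4842529296875, 175.77456665039062), 84.70677185058594) 0.0676
bar 303 ((526.4063720703125, -174.4234619140625), (149.51235961914062, 9.994590759277344), 10.162407875061035) 0.17198762148494084
scene blue [496. 276.] [478.  113.9] [56.1 97.9] -5.1
scene blue [266. 236.] [ 521.1 -360.3] [ 65.5 122.8] -21.6
scene blue [ 21. 159.] [  500.9 -1045.4] [150.9 155.1] 11.4
scene blue [206. 102.] [ 122.8 -706.6] [ 77.9 114.1] 17.9
scene blue26 [496. 276.] [483.3 113.4] [55.7 97.2] -5.1
scene blue26 [266. 236.] [ 526.1 -357.7] [ 65.1 122. ] -21.6
scene blue26 [ 21. 159.] [  506.  -1038.3] [149.9 154.1] 11.4
scene blue26 [206. 102.] [ 130.4 -701.8] [ 77.4 113.4] 17.9
scene orange [575. 296.] [504.5 265.9] [145.9 151.8] 85.1
scene orange [78. 62.] [  124.6 -1109.7] [ 77.7 179.5] 0.1
scene yel 1081 [ 0.5237 -0.1399  0.0679] n [-0.107  0.561  0.821] 34.8 downdir 100.8
 ext [[-0.055 -0.03 ]
 [ 0.048  0.032]] z [0.035 0.106]
scene h70 6975 [563. 294.] ((502.8251037597656, 191.340576171875), (311.5852966308594, 182.01922607421875), 84.93687438964844) 0.0671
bar 272 ((526.244140625, -175.55642700195312), (150.2857666015625, 10.142353057861328), 10.22519302368164) 0.17199527170676943
```

```bash
cat >> h.py <<'E'
def pose():
    s=bot.read_state();X=R.from_rotvec(s["tool_rot"]).as_matrix()[:,0];return np.array(s["ee_pos"])*1000,np.degrees(np.arctan2(X[1],X[0])),s
def plan(pts,cur=None):
    """pts: list of (x,y,z mm, yaw of tool x deg, rows); prints rows of 5 (tool pointing down)"""
    P,a,s=pose()
    if cur is not None: P,a=np.array(cur[:3],float),cur[3]
    out=[]
    for x,y,z,w,n in pts:
        for k in range(n):
            f=1/(n-k);D=(np.array([x,y,z])-P)*f;A=((w-a+180)%360-180)*f
            c,q=np.cos(np.radians(a)),np.sin(np.radians(a))
            r=np.round([(c*D[0]+q*D[1])/10,(q*D[0]-c*D[1])/10,-D[2]/10],1);t=-round(A)
            out.append([*(float(v) for v in r+0.),t]);P=P+10*np.array([c*r[0]+q*r[1],q*r[0]-c*r[1],-r[2]]);a-=t
    for i in range(0,len(out),5): print(out[i:i+5])
    print("end",P.round(1),round(a,1))
E
python3 -c "
from h import *
plan([(516.7,-117.9,230,100.4,12),(516.7,-117.9,110,100.4,3)])"
```

```text
[[3.7, -3.0, 0.0, -7], [4.0, -2.5, 0.0, -7], [4.3, -2.0, 0.0, -7], [4.5, -1.5, 0.0, -7], [4.7, -0.9, 0.0, -7]]
[[4.7, -0.3, 0.0, -6], [4.8, 0.2, 0.0, -7], [4.7, 0.7, 0.0, -6], [4.6, 1.2, 0.0, -7], [4.4, 1.8, 0.0, -6]]
[[4.2, 2.2, 0.0, -7], [3.9, 2.8, 0.0, -6], [0.0, 0.0, 4.0, 0], [0.0, 0.0, 4.0, 0], [0.0, 0.0, 4.0, 0]]
end [ 516.9 -117.6  110.2] 100.4
```

Request:
jog_arm(
  targets=[
    [3.7, -3.0, 0.0, -7],
    [4.0, -2.5, 0.0, -7],
    [4.3, -2.0, 0.0, -7],
    [4.5, -1.5, 0.0, -7],
    [4.7, -0.9, 0.0, -7],
  ],
  claw=1,
  grip_force=40,
)

```text
t: 0.72
ee_pos: [0.3476, -0.4032, 0.231]
tool_rot: [-2.778, -1.465, 0.0]
wrist_force: [0.2, 0.0, -0.2]
opening: 0.0856
grasp_force: 0.0
```

Request:
jog_arm(
  targets=[
    [4.7, -0.3, 0.0, -6],
    [4.8, 0.2, 0.0, -7],
    [4.7, 0.7, 0.0, -6],
    [4.6, 1.2, 0.0, -7],
    [4.4, 1.8, 0.0, -6],
  ],
)

```text
t: 1.35
ee_pos: [0.4686, -0.1988, 0.2311]
tool_rot: [-2.268, -2.174, 0.001]
wrist_force: [-0.3, -0.7, 0.3]
opening: 0.0856
grasp_force: 0.0
```

Request:
jog_arm(
  targets=[
    [4.2, 2.2, 0.0, -7],
    [3.9, 2.8, 0.0, -6],
    [0, 0, 0, 0],
    [0, 0, 0, 0],
  ],
)

```text
t: 1.85
ee_pos: [0.5165, -0.1189, 0.2308]
tool_rot: [-2.012, -2.412, 0.002]
wrist_force: [-0.0, -0.9, -0.4]
opening: 0.0852
grasp_force: 0.0
```

```bash
python3 -c "
from h import *
P,a,s=pose();print(P,a,s['joint_positions'])
plan([(516.7,-117.9,130,100.4,2),(516.7,-117.9,30,100.4,5)])"
```

```text
[ 516.46605704 -118.93080275  230.78981724] 100.33341988989046 [ 0.48953351  0.46172164 -0.45057078  1.76126025  0.23767734  0.9741707
  0.12556891]
[[0.0, 0.0, 5.0, 0], [0.1, 0.0, 5.1, 0], [0.0, 0.0, 2.0, 0], [0.0, 0.0, 2.0, 0], [0.0, 0.0, 2.0, 0]]
[[0.0, 0.0, 2.0, 0], [0.0, 0.0, 2.0, 0]]
end [ 516.3 -117.9   29.8] 100.3
```

Request:
jog_arm(
  targets=[
    [0.1, 0.0, 5.0, 0],
    [0, 0.0, 5.0, 0],
    [0.0, 0.0, 2.0, 0],
    [0.0, 0.0, 2.0, 0],
    [0.0, 0.0, 2.0, 0],
  ],
)

```text
t: 2.48
ee_pos: [0.516, -0.1196, 0.0705]
tool_rot: [2.016, 2.409, -0.003]
wrist_force: [-0.0, -0.5, -0.1]
opening: 0.0852
grasp_force: 0.0
```

Request:
jog_arm(
  targets=[
    [0.0, 0.0, 2.0, 0],
    [0.0, 0.0, 2.0, 0],
    [0, 0, 0, 0],
  ],
)

```text
t: 2.85
ee_pos: [0.5151, -0.1191, 0.0301]
tool_rot: [-2.013, -2.408, 0.005]
wrist_force: [-1.0, 0.7, 0.6]
opening: 0.0856
grasp_force: 0.0
```

Run:
```python
from h import *
p,d=vision.snapshot("scene");q,e=vision.snapshot("top")
a=cv2.resize(p[140:310,290:430],None,fx=3,fy=3);b=cv2.resize(q[180:310,240:360],None,fx=3,fy=3)
H=max(a.shape[0],b.shape[0]);f=lambda x:cv2.copyMakeBorder(x,0,H-x.shape[0],0,0,0)
cv2.imwrite("pics/g1.png",np.hstack([f(a),f(b)]))
```

```text
(no output)
```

View pics/g1.png

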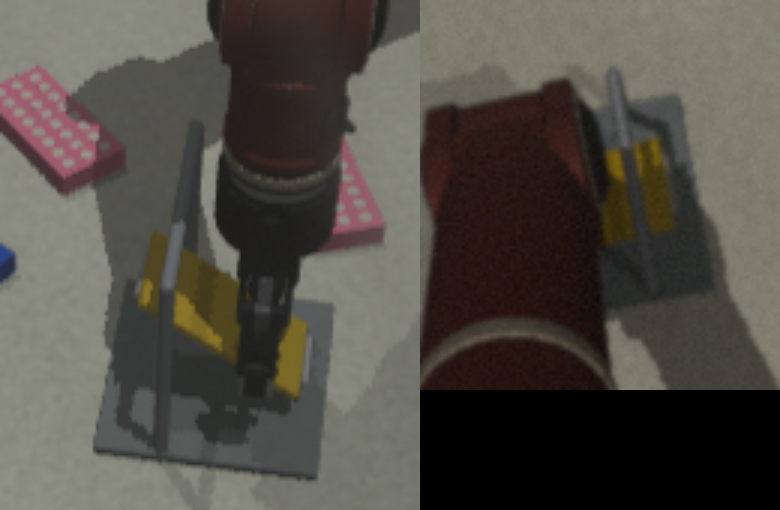

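The left crop shows the finger at about (258,340), straddling the sheet's lower half, with its tip below the sheet and clear of the bar. I'll close and lift.

Request:
jog_arm(
  targets=[
    [0, 0, 0, 0],
    [0, 0, 0, 0],
    [0, 0, 0, 0],
    [0, 0, 0, 0],
  ],
  claw=0,
  grip_force=40,
)

```text
t: 3.45
ee_pos: [0.5175, -0.1178, 0.0325]
tool_rot: [2.011, 2.411, 0.0]
wrist_force: [-0.5, -2.1, 6.2]
opening: 0.0651
grasp_force: 43.9
```

Request:
jog_arm(
  targets=[
    [0, 0, -1, 0],
    [0, 0, -1, 0],
    [0, 0, -1.2, 0],
    [0, 0, 0, 0],
  ],
)

```text
t: 3.95
ee_pos: [0.5178, -0.1172, 0.0646]
tool_rot: [2.01, 2.412, 0.002]
wrist_force: [0.0, 0.3, 0.1]
opening: 0.0649
grasp_force: 44.2
```

Request:
jog_arm(
  targets=[
    [2.0, 0, 0, 0],
    [2.5, 0, 0, 0],
    [2.5, 0, 0, 0],
    [2, 0, -3, 0],
    [1, 0, -5, 0],
  ],
)

```text
t: 4.58
ee_pos: [0.4972, -0.0173, 0.1428]
tool_rot: [-2.005, -2.413, 0.004]
wrist_force: [0.7, 0.2, -0.4]
opening: 0.0646
grasp_force: 44.6
```

Run:
```python
from h import *
p,d=vision.snapshot("scene");C=cloud("scene",d)
P0,a,s=pose();print(P0,a,s['opening'],s['wrist_force'])
for c in blobs(p,*YEL,60):
    m=np.zeros((480,640),np.uint8);cv2.drawContours(m,[c],-1,1,-1)
    P=C[(m>0)&(d>0)]*1000;print(c[:,0].mean(0),len(P),P.min(0),P.max(0),np.linalg.svd(P-P.mean(0),full_matrices=False)[2][2])
cv2.imwrite("pics/g2.png",cv2.resize(p[60:310,290:500],None,fx=2.3,fy=2.3))
def al(u,v):return np.array([495.9,112.2])+u*np.array([np.cos(np.radians(-5.3)),np.sin(np.radians(-5.3))])
g=al(-39,0);plan([(*g,150,174.7,8)])
```

```text
[501.60752692 -15.3946541  149.6530749 ] 100.61886734648517 0.06459659543376532 [0.28909046 2.07490642 3.20914869]
[447.26530612 228.93877551] 98 [469.60194719   0.5377586  141.15237416] [563.15093291  14.70692557 237.26125065] [ 0.05706091 -0.99615636 -0.06645714]
[411.47328244 203.96183206] 665 [469.38114579 -98.60884742 167.65041835] [546.71791481 -26.35651878 219.10765542] [ 0.10704458 -0.55044384 -0.8279813 ]
[[1.7, -0.2, 0.0, -9], [1.7, 0.0, 0.0, -9], [1.7, 0.3, 0.0, -9], [1.7, 0.6, 0.0, -9], [1.5, 0.8, 0.0, -10]]
[[1.4, 1.1, 0.0, -9], [1.2, 1.2, 0.0, -10], [0.9, 1.5, 0.0, -9]]
end [457.7 116.1 149.7] 174.6
```

View pics/g2.png

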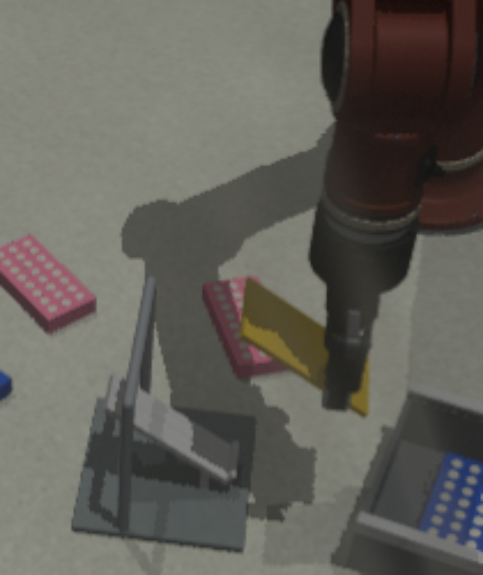

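The sheet is still held at its 35° tilt, and its high end at (250,285) in the crop is clear of the bar. I'll carry it over the box.

Request:
jog_arm(
  targets=[
    [1.7, -0.2, 0.0, -9],
    [1.7, 0.0, 0.0, -9],
    [1.7, 0.3, 0.0, -9],
    [1.7, 0.6, 0.0, -9],
    [1.5, 0.8, 0.0, -10],
  ],
)

```text
t: 5.25
ee_pos: [0.4715, 0.0636, 0.1431]
tool_rot: [-0.9, -3.01, 0.0]
wrist_force: [-0.5, 0.3, -0.8]
opening: 0.0649
grasp_force: 44.6
```

Request:
jog_arm(
  targets=[
    [1.4, 1.1, 0.0, -9],
    [1.2, 1.2, 0.0, -10],
    [0.9, 1.5, 0.0, -9],
    [0, 0, 0, 0],
    [0, 0, 0, 0],
  ],
)

```text
t: 5.88
ee_pos: [0.4556, 0.1118, 0.1431]
tool_rot: [-0.159, -3.137, 0.001]
wrist_force: [0.0, -0.4, -1.4]
opening: 0.0649
grasp_force: 44.6
```

```bash
cat >> h.py <<'E'
O=np.array([495.9,112.2]);ex=np.array([np.cos(np.radians(-5.3)),np.sin(np.radians(-5.3))]);ey=np.array([-ex[1],ex[0]])
def box(xy): xy=np.asarray(xy);return np.stack([(xy-O)@ex,(xy-O)@ey],-1)
def B(u,v): return O+u*ex+v*ey
E
python3 - <<'E'
from h import *
P0,a,s=pose();print(P0,a,box(P0[:2]),s['joint_positions'])
for n in("scene","top"):
  p,d=vision.snapshot(n);C=cloud(n,d)*1000
  for c in blobs(p,*YEL,60):
    m=np.zeros((480,640),np.uint8);cv2.drawContours(m,[c],-1,1,-1);m=cv2.erode(m,np.ones((3,3)))
    P=C[(m>0)&(d>0)]
    for _ in range(3):
        o=P.mean(0);nr=np.linalg.svd(P-o,full_matrices=False)[2][2];nr*=np.sign(nr[2]);P=P[abs((P-o)@nr)<4]
    b=box(P[:,:2]);zg=o[2]-((P0[:2]-o[:2])@nr[:2])/nr[2]
    print(n,len(P),nr.round(3),b.min(0),b.max(0),P[:,2].max(),"z top at grip",zg)
g=B(-39,0);plan([(*g,P0[2]-30,174.7,1),(*g,60,174.7,3),(*g,40,174.7,3)])
E
```

```text
[455.62471127 111.80493094 143.0683012 ] 174.1997253678726 [-40.06660695  -4.1136321 ] [ 0.22370493  0.56539402 -0.75481229  2.02196472  0.55713591  0.76886829
  0.60078911]
scene 350 [-0.567  0.053  0.822] [-54.17255221 -35.46996731] [41.47198522 26.80940372] 218.49611610970487 z top at grip 162.13485014141003
top 761 [-0.566  0.065  0.822] [-12.43815575 -34.68807156] [40.27241771 27.28180253] 221.4361601921222 z top at grip 162.53776218183623
[[-0.1, 0.4, 3.0, 0], [0.0, 0.0, 1.8, 0], [0.0, 0.0, 1.8, 0], [0.0, 0.0, 1.7, 0], [0.0, 0.0, 0.7, 0]]
[[0.0, 0.0, 0.7, 0], [0.0, 0.0, 0.6, 0]]
end [457.2 115.6  40.2] 174.2
```

Run:
```python
from h import *
g=B(-42,0);plan([(*g,103,174.7,1),(*g,63,174.7,2),(*g,33,174.7,3)])
```

```text
[[0.2, 0.4, 4.0, 0], [0.0, 0.0, 2.0, 0], [0.0, 0.0, 2.0, 0], [0.0, 0.0, 1.0, 0], [0.0, 0.0, 1.0, 0]]
[[0.0, 0.0, 1.0, 0]]
end [454.2 115.9  33.2] 174.2
```

Request:
jog_arm(
  targets=[
    [0.2, 0.4, 4.0, 0],
    [0.0, 0.0, 2.0, 0],
    [0.0, 0.0, 2.0, 0],
    [0.0, 0.0, 1.0, 0],
    [0.0, 0.0, 1.0, 0],
  ],
)

```text
t: 6.6
ee_pos: [0.4544, 0.1168, 0.0431]
tool_rot: [0.155, 3.137, 0.0]
wrist_force: [-0.0, 0.4, -0.1]
opening: 0.0648
grasp_force: 44.6
```

Request:
jog_arm(
  targets=[
    [0.0, 0.0, 1.0, 0],
    [0, 0, 0, 0],
    [0, 0, 0, 0],
  ],
)

```text
t: 6.98
ee_pos: [0.4541, 0.1172, 0.0336]
tool_rot: [0.154, 3.137, 0.001]
wrist_force: [-0.1, -0.2, 1.0]
opening: 0.0648
grasp_force: 44.6
```

Run:
```python
from h import *
P0,a,s=pose();print(P0,a,box(P0[:2]),s['wrist_force'],s['joint_positions'])
p,d=vision.snapshot("scene")
cv2.imwrite("pics/g3.png",cv2.resize(p[200:360,430:630],None,fx=3,fy=3))
```

```text
[454.11189693 117.17575356  33.61168512] 174.3882916671815 [-42.06905959   1.09448908] [-0.0509883  -0.21053213  1.01262358] [ 0.0666416   0.72718583 -0.55206352  2.11207859  0.78618335  0.51504248
  0.39155833]
```

View pics/g3.png

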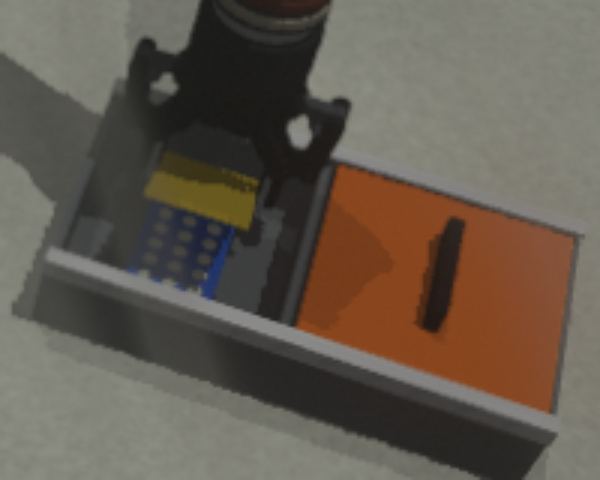

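The sheet, at (200,190) in the crop, is over the lower plate inside the compartment, low end towards the robot. I'll press it down with a light grip so it pivots flat.

Request:
jog_arm(
  targets=[
    [0, -0.1, 0.5, 0],
    [0, 0, 0.4, 0],
    [-0.1, 0, 0.3, 0],
    [-0.1, 0, 0.3, 0],
    [0, 0, 0, 0],
  ],
  grip_force=20,
)

```text
t: 7.65
ee_pos: [0.4552, 0.1166, 0.0195]
tool_rot: [0.152, 3.137, 0.0]
wrist_force: [-2.9, -0.9, 14.3]
opening: 0.0647
grasp_force: 47.1
```

```bash
cat >> h.py <<'E'
def sheet(n,zlo=15):
  p,d=vision.snapshot(n);C=cloud(n,d)*1000
  for c in blobs(p,*YEL,60):
    m=np.zeros((480,640),np.uint8);cv2.drawContours(m,[c],-1,1,-1);m=cv2.erode(m,np.ones((3,3)))
    P=C[(m>0)&(d>0)]
    if len(P)<40: continue
    for _ in range(3):
        o=P.mean(0);nr=np.linalg.svd(P-o,full_matrices=False)[2][2];nr=nr*np.sign(nr[2]);P=P[abs((P-o)@nr)<4]
    b=box(P[:,:2]);print(n,len(P),"n",nr.round(3),"u,v",b.min(0).round(),b.max(0).round(),"z",P[:,2].min().round(),P[:,2].max().round(),"ctr uvz",box(o[:2]).round(1),o[2].round(1))
  return p,d
E
python3 - <<'E'
from h import *
P0,a,s=pose();print(P0,a,box(P0[:2]),s['wrist_force'],s['opening'])
sheet("scene");sheet("top")
E
```

```text
[455.20979312 116.60101789  19.4750324 ] 174.45295586598934 [-40.92276857   0.6236239 ] [-2.90911084 -0.8924972  14.33640054] 0.06465974310844524
scene 723 n [-0.433  0.045  0.9  ] u,v [-70. -29.] [47. 31.] z 27.0 86.0 ctr uvz [-4.7  2.2] 60.0
top 620 n [-0.436  0.046  0.899] u,v [-12. -30.] [44. 33.] z 56.0 85.0 ctr uvz [18.4  0.1] 70.5
```

Request:
jog_arm(
  targets=[
    [-0.2, 0, 0.2, 0],
    [-0.2, 0, 0.2, 0],
    [-0.2, 0, 0.2, 0],
    [0, 0, 0, 0],
  ],
  claw=0,
  grip_force=20,
)

```text
t: 8.25
ee_pos: [0.4596, 0.1161, 0.013]
tool_rot: [-0.152, -3.135, -0.0]
wrist_force: [-4.6, 0.9, 9.7]
opening: 0.0647
grasp_force: 48.1
```

Run:
```python
from h import *
P0,a,s=pose();print(P0,a,box(P0[:2]),s['wrist_force'],s['opening'],s['grasp_force'])
sheet("scene");sheet("top")
```

```text
[459.64366637 116.1442594   12.95199234] 174.45464671743656 [-36.46566041   0.57837767] [-4.6075487   0.90653131  9.70675687] 0.06466236589471482 48.130234479904175
scene 1041 n [-0.24   0.025  0.97 ] u,v [-70. -29.] [55. 31.] z 27.0 64.0 ctr uvz [-2.7  2.7] 47.0
top 632 n [-0.239  0.023  0.971] u,v [ -9. -30.] [51. 33.] z 43.0 63.0 ctr uvz [24.2  0.1] 53.2
```

Request:
jog_arm(
  targets=[
    [-0.2, 0, 0.2, 0],
    [-0.1, 0, 0.2, 0],
    [0, 0, 0, 0],
  ],
)

```text
t: 8.72
ee_pos: [0.4617, 0.1159, 0.0089]
tool_rot: [-0.151, -3.134, 0.0]
wrist_force: [-5.9, 0.8, 11.0]
opening: 0.0641
grasp_force: 49.0
```

Run:
```python
from h import *
P0,a,s=pose();print(P0,a,box(P0[:2]),s['wrist_force'],s['opening'],s['grasp_force'])
sheet("scene");sheet("top")
```

```text
[461.70292958 115.9051319    8.90643358] 174.47340295392866 [-34.39311283   0.53048786] [-5.90495682  0.76585274 11.01310726] 0.06409359004384323 48.975836634635925
scene 1096 n [-0.124  0.013  0.992] u,v [-70. -30.] [52. 31.] z 29.0 49.0 ctr uvz [-3.9  2.9] 39.5
top 650 n [-0.123  0.014  0.992] u,v [ -9. -30.] [56. 33.] z 36.0 50.0 ctr uvz [26.5  0.1] 43.1
```

Request:
jog_arm(
  targets=[
    [-0.2, 0, 0.1, 0],
    [-0.2, 0, 0.1, 0],
    [-0.1, 0, 0.1, 0],
    [0, 0, 0, 0],
  ],
)

```text
t: 9.32
ee_pos: [0.4654, 0.1154, 0.006]
tool_rot: [-0.15, -3.132, 0.002]
wrist_force: [-7.6, 1.1, 13.6]
opening: 0.0649
grasp_force: 50.0
```

Run:
```python
from h import *
P0,a,s=pose();print(P0,a,box(P0[:2]),s['wrist_force'],s['opening'],s['grasp_force'])
sheet("scene");sheet("top")
```

```text
[465.44749786 115.35119765   5.98706568] 174.50601377368355 [-30.61338648   0.32480982] [-7.57701248  1.05527006 13.59815305] 0.06488231852898903 50.0131826204597
scene 970 n [-0.035  0.008  0.999] u,v [-64. -30.] [43. 31.] z 29.0 40.0 ctr uvz [-5.6  3.8] 34.5
top 642 n [-0.04   0.002  0.999] u,v [ -4. -30.] [59. 34.] z 31.0 40.0 ctr uvz [30.2 -0.5] 35.8
```

Request:
jog_arm(
  targets=[
    [-0.2, 0, 0, 0],
    [-0.2, 0, 0, 0],
    [0, 0, 0, 0],
  ],
)

```text
t: 9.8
ee_pos: [0.4695, 0.1149, 0.0059]
tool_rot: [-0.15, -3.132, 0.002]
wrist_force: [-7.7, 1.3, 13.4]
opening: 0.0649
grasp_force: 51.0
```

Request:
jog_arm(
  targets=[
    [0, 0, 0, 0],
    [0, 0, 0, 0],
    [0, 0, 0, 0],
    [0, 0, 0, 0],
  ],
  claw=1,
)

```text
t: 10.3
ee_pos: [0.4739, 0.1139, 0.0052]
tool_rot: [0.154, 3.138, -0.0]
wrist_force: [-1.0, -0.6, -0.3]
opening: 0.0851
grasp_force: 0.0
```

Request:
jog_arm(
  targets=[
    [0, 0, -1, 0],
    [0, 0, -3, 0],
    [0, 0, -5, 0],
    [0, 0, -5, 0],
  ],
)

```text
t: 10.8
ee_pos: [0.4733, 0.114, 0.1472]
tool_rot: [-0.153, -3.137, -0.0]
wrist_force: [0.4, 0.1, 0.5]
opening: 0.0855
grasp_force: 0.0
```

Run:
```python
from h import *
P0,a,s=pose();print(P0,a,box(P0[:2]),s['wrist_force'],s['opening'],s['grasp_force'])
p,d=sheet("scene");q,_=sheet("top")
for c in blobs(q,*YEL): print(rect("top",c,.031))
for c in blobs(p,*YEL): print(rect("scene",c,.031))
```

```text
[473.3419716  113.98096759 147.20125654] 174.4074299181785 [-22.62609504  -0.31034492] [0.36434962 0.14735146 0.47772039] 0.0854852759665195 0.0
scene 1074 n [0.002 0.005 1.   ] u,v [-63. -30.] [40. 31.] z 29.0 37.0 ctr uvz [-8.8  2.8] 32.6
top 257 n [0.033 0.209 0.977] u,v [-62. -13.] [64. 18.] z 28.0 39.0 ctr uvz [13.6  2.7] 32.6
(array([497.2, 114.1]), array([ 68.5, 132.3]), np.float32(-5.6))
(array([482.5, 113.7]), array([ 66.3, 107. ]), np.float32(-5.8))
```

The sheet lies flat, centred within about 2 mm and square (−5.6°). Next is the upper plate.

```bash
python3 -c "
from h import *
plan([(480,90,230,174,2),(517,-361,230,157.5,9),(517,-361,80,157.5,3)])"
```

```text
[[-0.3, -1.3, -4.0, 0], [-0.3, -1.3, -3.9, 0], [-0.9, -4.9, 0.0, 2], [-1.1, -4.9, 0.0, 2], [-1.2, -4.9, 0.0, 2]]
[[-1.4, -4.8, 0.0, 2], [-1.6, -4.8, 0.0, 2], [-1.7, -4.7, 0.0, 2], [-1.9, -4.7, 0.0, 2], [-2.1, -4.6, 0.0, 1]]
[[-2.2, -4.5, 0.0, 2], [0.0, 0.0, 5.0, 0], [0.0, 0.0, 5.0, 0], [0.0, 0.0, 5.0, 0]]
end [ 517.3 -361.4   79.6] 157.4
```

Request:
jog_arm(
  targets=[
    [-0.3, -1.3, -4.0, 0],
    [-0.3, -1.3, -3.9, 0],
    [-0.9, -4.9, 0.0, 2],
    [-1.1, -4.9, 0.0, 2],
    [-1.2, -4.9, 0.0, 2],
  ],
)

```text
t: 11.52
ee_pos: [0.489, -0.064, 0.2243]
tool_rot: [-0.319, -3.125, 0.001]
wrist_force: [0.6, -0.4, 0.2]
opening: 0.0855
grasp_force: 0.0
```

Request:
jog_arm(
  targets=[
    [-1.4, -4.8, 0.0, 2],
    [-1.6, -4.8, 0.0, 2],
    [-1.7, -4.7, 0.0, 2],
    [-1.9, -4.7, 0.0, 2],
    [-2.1, -4.6, 0.0, 1],
  ],
)

```text
t: 12.15
ee_pos: [0.5091, -0.3149, 0.224]
tool_rot: [-0.563, -3.09, -0.0]
wrist_force: [0.1, -0.0, -0.5]
opening: 0.0856
grasp_force: 0.0
```

Request:
jog_arm(
  targets=[
    [-2.2, -4.5, 0.0, 2],
    [0.0, 0.0, 5.0, 0],
    [0.0, 0.0, 5.0, 0],
    [0.0, 0.0, 4.0, 0],
    [0, 0, 0, 0],
  ],
)

```text
t: 12.78
ee_pos: [0.5113, -0.3622, 0.0807]
tool_rot: [-0.614, -3.073, -0.004]
wrist_force: [0.1, -0.2, 0.5]
opening: 0.0855
grasp_force: 0.0
```

Run:
```python
from h import *
P0,a,s=pose();print(P0,a,s['joint_positions'])
p,d=vision.snapshot("scene");cv2.imwrite("pics/g4.png",cv2.resize(p[130:290,190:350],None,fx=3,fy=3))
plan([(517,-361,33,157.3,3),(517,-361,3,157.3,3)])
```

```text
[ 511.33045505 -362.21472025   80.71370763] 157.4095734078783 [ 0.93916531  0.83136563 -0.63309563  1.62787007  0.59546601  0.89321578
  1.25050438]
[[-0.1, 0.1, 1.7, 0], [-0.1, 0.1, 1.7, 0], [0.0, 0.1, 1.6, 0], [0.0, 0.0, 1.0, 0], [0.0, 0.0, 1.0, 0]]
[[0.0, 0.0, 1.0, 0]]
end [ 516.6 -360.8    3.4] 157.4
```

View pics/g4.png

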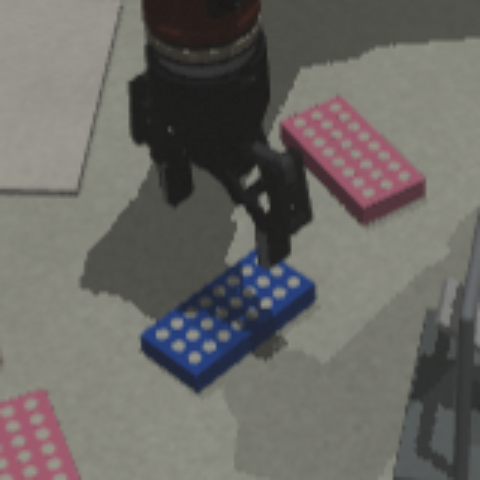

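The blue plate, centred at (228,320) in the crop, sits under the open fingers, which close across its short side. I'll descend and grip.

Request:
jog_arm(
  targets=[
    [-0.2, 0.1, 1.7, 0],
    [-0.2, 0.1, 1.7, 0],
    [-0.1, 0.1, 1.6, 0],
    [0.0, 0.0, 1.0, 0],
    [0.0, 0.0, 1.0, 0],
  ],
)

```text
t: 13.45
ee_pos: [0.5202, -0.3624, 0.0136]
tool_rot: [-0.616, -3.081, -0.0]
wrist_force: [-0.8, -0.3, -0.1]
opening: 0.085
grasp_force: 0.0
```

Request:
jog_arm(
  targets=[
    [0, 0, 0.7, 0],
    [0, 0, 0, 0],
  ],
)

```text
t: 13.7
ee_pos: [0.5198, -0.3623, 0.0068]
tool_rot: [-0.616, -3.08, -0.0]
wrist_force: [-0.3, -0.1, 0.3]
opening: 0.0853
grasp_force: 0.0
```

Request:
jog_arm(
  targets=[
    [0, 0, 0, 0],
    [0, 0, 0, 0],
    [0, 0, 0, 0],
    [0, 0, 0, 0],
    [0, 0, 0, 0],
  ],
  claw=0,
  grip_force=50,
)

```text
t: 14.32
ee_pos: [0.5208, -0.3628, 0.0083]
tool_rot: [0.616, 3.079, -0.001]
wrist_force: [-0.6, 0.8, 5.4]
opening: 0.056
grasp_force: 54.2
```

Request:
jog_arm(
  targets=[
    [0, 0, -1, 0],
    [0, 0, -2, 0],
    [0, 0, -3, 0],
    [0, 0, 0, 0],
    [0, 0, 0, 0],
  ],
)

```text
t: 14.95
ee_pos: [0.5195, -0.3624, 0.0671]
tool_rot: [-0.616, -3.08, 0.0]
wrist_force: [1.4, 0.9, -1.6]
opening: 0.0569
grasp_force: 53.5
```

Run:
```python
from h import *
P0,a,s=pose();print(P0,a,s['opening'],s['wrist_force'])
zt=P0[2]/1000+.017
for n in("scene","top"):
    p,d=vision.snapshot(n);C=cloud(n,d)*1000
    for c in blobs(p,*BLUE,100):
        m=np.zeros((480,640),np.uint8);cv2.drawContours(m,[c],-1,1,-1);m=cv2.erode(m,np.ones((3,3)));P=C[(m>0)&(d>0)]
        if len(P) and abs(P[:,0].mean()-517)<90 and abs(P[:,1].mean()+361)<90: print(n,rect(n,c,zt),np.percentile(P[:,2],[2,50,98]),P[:,:2].min(0),P[:,:2].max(0))
plan([(505,-361,230,157.3,3),(*B(1,1.5),230,174.5,9),(*B(1,1.5),100,174.5,3)])
```

```text
[ 519.51604547 -362.40241043   67.10314728] 157.38313792690963 0.05689444362057747 [ 1.39981782  0.9153479  -1.6005318 ]
scene (array([ 539.3, -358.7]), array([ 68.9, 100.9]), np.float32(-24.1)) [71.19286431 78.9927895  82.54039819] [ 484.54293638 -404.8493229 ] [ 582.91074673 -340.85029845]
top (array([ 485.3, -344.9]), array([53.6, 57.6]), np.float32(66.8)) [75.11805155 79.35164301 82.90309545] [ 453.90734616 -364.9981434 ] [ 517.09207506 -315.0130495 ]
[[0.4, -0.1, -5.5, 0], [0.5, -0.2, -5.4, 0], [0.4, -0.1, -5.5, 0], [2.1, 4.8, 0.0, -2], [1.9, 4.9, 0.0, -2]]
[[1.8, 5.0, 0.0, -2], [1.6, 5.0, 0.0, -2], [1.4, 5.1, 0.0, -2], [1.3, 5.1, 0.0, -2], [1.1, 5.2, 0.0, -2]]
[[0.9, 5.2, 0.0, -2], [0.6, 5.2, 0.0, -1], [0.0, 0.0, 4.3, 0], [0.0, 0.0, 4.4, 0], [0.0, 0.0, 4.3, 0]]
end [497.4 113.4 100.2] 174.4
```

Request:
jog_arm(
  targets=[
    [0.4, -0.1, -5.5, 0],
    [0.5, -0.2, -5.4, 0],
    [0.4, -0.1, -5.5, 0],
    [2.1, 4.8, 0.0, -2],
    [1.9, 4.9, 0.0, -2],
  ],
)

```text
t: 15.68
ee_pos: [0.5047, -0.2553, 0.2311]
tool_rot: [-0.509, -3.1, -0.001]
wrist_force: [0.4, 1.5, -2.1]
opening: 0.0564
grasp_force: 54.2
```

Request:
jog_arm(
  targets=[
    [1.8, 5.0, 0.0, -2],
    [1.6, 5.0, 0.0, -2],
    [1.4, 5.1, 0.0, -2],
    [1.3, 5.1, 0.0, -2],
    [1.1, 5.2, 0.0, -2],
  ],
)

```text
t: 16.3
ee_pos: [0.4988, 0.0094, 0.2306]
tool_rot: [-0.234, -3.131, 0.0]
wrist_force: [1.5, 0.5, -0.8]
opening: 0.0565
grasp_force: 54.2
```

Request:
jog_arm(
  targets=[
    [0.9, 5.2, 0.0, -2],
    [0.6, 5.2, 0.0, -1],
    [0.0, 0.0, 4.3, 0],
    [0.0, 0.0, 4.4, 0],
    [0.0, 0.0, 4.3, 0],
  ],
)

```text
t: 16.92
ee_pos: [0.4979, 0.1129, 0.0993]
tool_rot: [-0.153, -3.136, 0.001]
wrist_force: [0.2, 0.8, -1.1]
opening: 0.0562
grasp_force: 54.2
```

Request:
jog_arm(
  targets=[
    [0, 0, 0, 0],
    [0, 0, 0, 0],
  ],
)

```text
t: 17.18
ee_pos: [0.4991, 0.1139, 0.1023]
tool_rot: [0.153, 3.137, 0.002]
wrist_force: [0.1, -0.1, -1.8]
opening: 0.0564
grasp_force: 54.2
```

Run:
```python
from h import *
P0,a,s=pose();print(P0,a,box(P0[:2]),s['opening'],s['wrist_force'])
for n in("scene","top"):
    p,d=vision.snapshot(n);C=cloud(n,d)*1000
    for c in blobs(p,*BLUE,60):
        m=np.zeros((480,640),np.uint8);cv2.drawContours(m,[c],-1,1,-1);P=C[(m>0)&(d>0)]
        P=P[(P[:,2]>80)&(P[:,2]<130)]
        if len(P)>30:
            b=box(P[:,:2]);print(n,len(P),b.min(0),b.max(0),np.percentile(P[:,2],[2,50,98]))
            X=plane(n,c[:,0,:],P0[2]/1000+.0135)*1000;x=box(X[:,:2]);print("  plane",x.min(0),x.max(0))
cv2.imwrite("pics/g5.png",np.hstack([cv2.resize(p[200:310,70:240],None,fx=2.2,fy=2.2),cv2.resize(vision.snapshot("scene")[0][200:310,450:620],None,fx=2.2,fy=2.2)]))
```

```text
[499.14174015 113.8508166  102.33046999] 174.40141657163886 [3.07539383 1.9432003 ] 0.05639374015678383 [ 0.07358237 -0.12041714 -1.78858122]
scene 1293 [-51.58939538 -25.76187248] [62.0629771  30.60723975] [104.57973296 115.44695054 118.77063504]
  plane [-50.44107803 -25.67375192] [74.55679105 30.65506023]
top 453 [-58.45983325 -25.37272014] [-10.59845486  30.60232537] [112.43414452 115.92197524 119.35175737]
  plane [-58.46049189 -26.17506595] [-10.66852149  32.44287976]
top 390 [ 22.81733305 -26.81122701] [61.4736689  32.43632294] [112.57798127 116.04872446 119.89421458]
  plane [ 22.8878444 -27.4541673] [61.84391078 32.83992956]
```

View pics/g5.png

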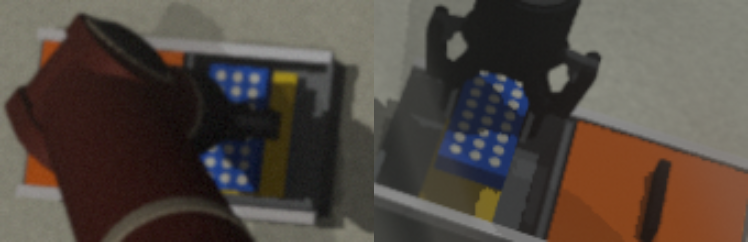

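The plate is level in the grip, and its measured centre is within 1 mm of the sheet's (u 1.6, v 2.7 against u 1.1, v 2.0). I'll lower it.

Request:
jog_arm(
  targets=[
    [0, 0, 2.5, 0],
    [0, 0, 2.0, 0],
    [0, 0, 1, 0],
    [0, 0, 0.4, 0],
    [0, 0, 0, 0],
  ],
)

```text
t: 17.95
ee_pos: [0.4989, 0.1134, 0.0429]
tool_rot: [0.154, 3.137, 0.001]
wrist_force: [-0.2, 0.1, -1.8]
opening: 0.0563
grasp_force: 54.2
```

Request:
jog_arm(
  targets=[
    [0, 0, 0.2, 0],
    [0, 0, 0, 0],
  ],
)

```text
t: 18.2
ee_pos: [0.4986, 0.1132, 0.0406]
tool_rot: [0.154, 3.137, 0.0]
wrist_force: [0.7, -0.2, -1.0]
opening: 0.0564
grasp_force: 54.2
```

Request:
jog_arm(
  targets=[
    [0, 0, 0.2, 0],
    [0, 0, 0, 0],
  ],
)

```text
t: 18.45
ee_pos: [0.4987, 0.1133, 0.0393]
tool_rot: [0.154, 3.137, -0.001]
wrist_force: [-0.5, -1.6, 5.3]
opening: 0.0565
grasp_force: 54.9
```

Request:
jog_arm(
  targets=[
    [0, 0, 0, 0],
    [0, 0, 0, 0],
    [0, 0, 0, 0],
    [0, 0, 0, 0],
  ],
  claw=1,
)

```text
t: 18.95
ee_pos: [0.4984, 0.1132, 0.0382]
tool_rot: [-0.154, -3.138, -0.0]
wrist_force: [-0.1, -0.2, 1.0]
opening: 0.0855
grasp_force: 0.0
```

Request:
jog_arm(
  targets=[
    [0, 0, -1, 0],
    [0, 0, -3, 0],
    [0, 0, -5, 0],
    [0, 0, -5, 0],
    [0, 0, -1, 0],
  ],
)

```text
t: 19.58
ee_pos: [0.5, 0.1144, 0.1922]
tool_rot: [0.153, 3.131, 0.004]
wrist_force: [-1.0, -0.0, -0.3]
opening: 0.0853
grasp_force: 0.0
```

Run:
```python
from h import *
P0,a,s=pose();print(P0,a,box(P0[:2]),s['wrist_force'])
for n in("scene","top"):
    p,d=vision.snapshot(n)
    for nm,col,z in(("blue",BLUE,.051),("yel",YEL,.031),("org",ORG,.065)):
        for c in blobs(p,*col):
            r=rect(n,c,z)
            if abs(r[0]-[500,190]).max()<130: print(n,nm,r,box(r[0]))
    if n=="top": cv2.imwrite("pics/g6.png",cv2.resize(p[190:320,60:260],None,fx=3,fy=3))
    C=cloud(n,d);h=C[...,2]*1000;b=box(C[...,:2]*1000);m=(h>76)&(h<100)&(b[...,1]>100)&(b[...,1]<230)&(abs(b[...,0])<70)&(d>0)
    print("ridge",m.sum(),b[m].mean(0),b[m].min(0),b[m].max(0))
plan([(*B(0,100),150,174.5,2),(*B(0,158),150,84.7,9)])
plan([(*B(0,100),150,174.5,2),(*B(0,158),150,174.7,1)])
```

```text
[500.04400619 114.42995428 192.21555838] 174.39660364933266 [3.92030713 2.60320484] [-1.04536079 -0.02102189 -0.33633977]
scene blue (array([493.2, 114.5]), array([ 57.4, 118. ]), np.float32(-4.9)) [-2.90090904  2.04076622]
scene org (array([504.9, 266. ]), array([147. , 151.3]), np.float32(85.3)) [ -5.24507407 153.97379387]
ridge 206 [  3.14638315 153.32072665] [-42.85099933 149.23973586] [ 40.47896003 158.43176474]
top blue (array([495.7, 114.4]), array([ 59.9, 117.5]), np.float32(-5.8)) [-0.40236023  2.17212022]
top org (array([454. , 204.8]), array([32.2, 47.6]), np.float32(16.7)) [-50.27438125  88.33377944]<stdin>:11: RuntimeWarning: Mean of empty slice.
  ret = um.true_divide(
Traceback (most recent call last):
ValueError: zero-size array to reduction operation minimum which has no identity
```

View pics/g6.png

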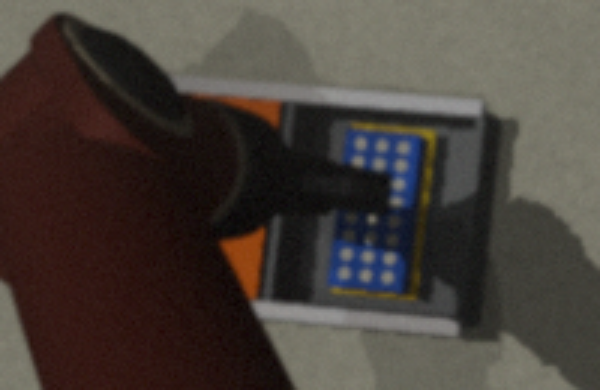

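The blue plate sits centred on the sheet, with an even yellow margin around it at (380,210) in the crop. I'll go to the cover ridge at v≈153.5.

```bash
python3 -c "
from h import *
plan([(*B(0,153.5),150,174.7,4),(*B(0,153.5),70,174.7,4)])"
```

```text
[[0.1, 3.8, 1.0, 0], [0.1, 3.8, 1.0, 0], [0.1, 3.8, 1.0, 0], [0.1, 3.8, 1.0, 0], [0.0, 0.0, 2.0, 0]]
[[0.0, 0.0, 2.0, 0], [0.0, 0.0, 2.0, 0], [0.0, 0.0, 2.0, 0]]
end [509.8 264.9  69.7] 174.4
```

Request:
jog_arm(
  targets=[
    [0.1, 3.8, 1.0, 0],
    [0.1, 3.8, 1.0, 0],
    [0.1, 3.8, 1.0, 0],
    [0.1, 3.8, 1.0, 0],
    [0, 0, 0, 0],
  ],
)

```text
t: 20.3
ee_pos: [0.5068, 0.2679, 0.146]
tool_rot: [-0.144, -3.134, -0.001]
wrist_force: [-0.1, -0.8, 0.1]
opening: 0.0857
grasp_force: 0.0
```

Request:
jog_arm(
  targets=[
    [0.0, 0.0, 2.0, 0],
    [0.0, 0.0, 2.0, 0],
    [0.0, 0.0, 2.0, 0],
    [0.0, 0.0, 1.7, 0],
    [0, 0, 0, 0],
  ],
)

```text
t: 20.92
ee_pos: [0.5084, 0.2632, 0.0695]
tool_rot: [-0.154, -3.135, 0.005]
wrist_force: [0.3, 0.6, 0.4]
opening: 0.0851
grasp_force: 0.0
```

Request:
jog_arm(
  targets=[
    [0, 0, 0, 0],
    [0, 0, 0, 0],
    [0, 0, 0, 0],
    [0, 0, 0, 0],
    [0, 0, 0, 0],
  ],
  claw=0,
  grip_force=30,
)

```text
t: 21.55
ee_pos: [0.5095, 0.2651, 0.0718]
tool_rot: [0.152, 3.137, 0.001]
wrist_force: [0.2, -0.4, 2.0]
opening: 0.0089
grasp_force: 33.5
```

Request:
jog_arm(
  targets=[
    [0, 0, 0, 0],
    [0, 0, 0, 0],
    [0, 0, 0, 0],
    [0, 0, 0, 0],
  ],
)

```text
t: 22.05
ee_pos: [0.5095, 0.2651, 0.0718]
tool_rot: [0.153, 3.137, 0.001]
wrist_force: [-0.3, -0.2, 5.8]
opening: 0.0092
grasp_force: 33.9
```

```bash
python3 -c "
from h import *
P,a,s=pose();print(P,a,box(P[:2]),s['opening'],s['wrist_force'],s['grasp_force'])"
```

```text
[509.49578501 265.06361848  71.80321948] 174.40381796486923 [ -0.58244331 153.46593102] 0.009197950339177266 [-0.28110613 -0.15454184  5.82866121] 33.861669301986694
```

Request:
jog_arm(
  targets=[
    [0, -2, 0, 0],
    [0, -4, 0, 0],
    [0, -4, 0, 0],
    [0, -3, 0, 0],
    [0, -1.5, 0, 0],
  ],
)

```text
t: 22.68
ee_pos: [0.4963, 0.118, 0.0718]
tool_rot: [0.158, 3.135, 0.0]
wrist_force: [3.7, 1.1, 1.3]
opening: 0.0091
grasp_force: 33.5
```

Request:
jog_arm(
  targets=[
    [0, -0.5, 0, 0],
    [0, 0, 0, 0],
    [0, 0, 0, 0],
  ],
)

```text
t: 23.05
ee_pos: [0.4961, 0.1155, 0.0717]
tool_rot: [0.154, 3.135, -0.0]
wrist_force: [4.5, -1.3, 6.1]
opening: 0.0092
grasp_force: 33.9
```

```bash
python3 -c "
from h import *
P,a,s=pose();print(P,a,box(P[:2]),s['opening'],s['wrist_force'],s['grasp_force'])"
```

```text
[496.06494023 115.46993918  71.74810384] 174.37529540961847 [-0.13781115  3.27119483] 0.009154735294507827 [ 4.51062695 -1.34939875  6.08709272] 33.8590407371521
```

Next I'll pull in the last few millimetres until the stop pushes back.

Request:
jog_arm(
  targets=[
    [0, -0.2, 0, 0],
    [0, 0, 0, 0],
  ],
)

```text
t: 23.3
ee_pos: [0.496, 0.1149, 0.0717]
tool_rot: [0.153, 3.135, 0.004]
wrist_force: [5.6, -0.3, 5.1]
opening: 0.0092
grasp_force: 33.7
```

Request:
jog_arm(
  targets=[
    [0, -0.2, 0, 0],
    [0, 0, 0, 0],
  ],
)

```text
t: 23.55
ee_pos: [0.4959, 0.1131, 0.0718]
tool_rot: [0.152, 3.135, 0.004]
wrist_force: [5.0, -0.4, 4.3]
opening: 0.0093
grasp_force: 33.7
```

Request:
jog_arm(
  targets=[
    [0, -0.2, 0, 0],
    [0, 0, 0, 0],
  ],
)

```text
t: 23.8
ee_pos: [0.4957, 0.1112, 0.0718]
tool_rot: [0.152, 3.135, 0.004]
wrist_force: [5.4, 0.5, 3.6]
opening: 0.0089
grasp_force: 33.7
```

Request:
jog_arm(
  targets=[
    [0, -0.2, 0, 0],
    [0, 0, 0, 0],
  ],
)

```text
t: 24.05
ee_pos: [0.4957, 0.1111, 0.0718]
tool_rot: [0.151, 3.134, 0.01]
wrist_force: [6.3, 3.6, 1.9]
opening: 0.009
grasp_force: 33.3
```

Request:
jog_arm(
  targets=[
    [0, -0.2, 0, 0],
    [0, 0, 0, 0],
  ],
)

```text
t: 24.3
ee_pos: [0.4957, 0.1111, 0.0718]
tool_rot: [0.149, 3.133, 0.016]
wrist_force: [6.7, 5.3, -1.4]
opening: 0.0089
grasp_force: 33.1
```

The TCP has stopped at y=0.1111 m while the force rises, so the cover is against its stop. I'll release, rise and check.

Request:
jog_arm(
  targets=[
    [0, 0.2, 0, 0],
    [0, 0, 0, 0],
    [0, 0, 0, 0],
    [0, 0, 0, 0],
  ],
  claw=0.6,
)

```text
t: 24.8
ee_pos: [0.4933, 0.1072, 0.0711]
tool_rot: [-0.154, -3.137, 0.001]
wrist_force: [-0.7, 0.0, -0.3]
opening: 0.0514
grasp_force: 0.0
```

Request:
jog_arm(
  targets=[
    [0, 0, -2, 0],
    [0, 0, -4, 0],
    [0, -4, -4, 0],
    [0, -6, 0, 0],
    [0, -6, 0, 0],
  ],
)

```text
t: 25.42
ee_pos: [0.4781, -0.0534, 0.172]
tool_rot: [0.153, 3.137, -0.001]
wrist_force: [-0.3, -1.5, 0.3]
opening: 0.0512
grasp_force: 0.0
```

Request:
jog_arm(
  targets=[
    [0, -6, 0, 0],
    [0, -6, 0, 0],
    [0, 0, 0, 0],
    [0, 0, 0, 0],
  ],
)

```text
t: 25.92
ee_pos: [0.4662, -0.1705, 0.1713]
tool_rot: [-0.154, -3.138, -0.002]
wrist_force: [0.3, 0.4, -0.3]
opening: 0.0517
grasp_force: 0.0
```

Run:
```python
from h import *
P,a,s=pose();print(P,s['wrist_force'],s['t'])
for n in("top","scene"):
    p,d=vision.snapshot(n)
    for c in blobs(p,*ORG):
        r=rect(n,c,.065)
        if abs(r[0]-[500,190]).max()<130: print(n,r,box(r[0]))
    C=cloud(n,d);h=C[...,2]*1000;b=box(C[...,:2]*1000);m=(h>78)&(h<95)&(abs(b[...,1])<30)&(abs(b[...,0])<60)&(d>0)
    if m.sum(): print("ridge",m.sum(),b[m].min(0),b[m].max(0))
cv2.imwrite("pics/end.png",vision.snapshot("scene")[0])
```

```text
[ 466.24199824 -170.52986066  171.32463865] [ 0.33729392  0.36843624 -0.30939643] 25.925
top (array([496.4, 113.1]), array([147.7, 153. ]), np.float32(84.8)) [0.41472882 0.94233752]
ridge 211 [-39.79760559  -5.94903768] [39.87313518  5.56238361]
scene (array([491. , 112.1]), array([146.2, 151.1]), np.float32(84.7)) [-4.86981396 -0.55218835]
ridge 184 [-41.61928808  -6.67151509] [43.17325776  3.16450078]
```

View pics/end.png

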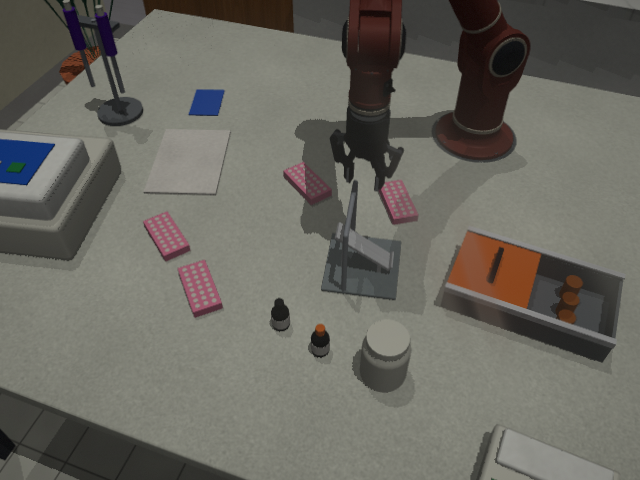

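The cover is shut over the working compartment, with its ridge at (497,264). The jar and both bottles are where they started, and the arm is clear of everything.

```bash
python3 -c "
from plant import bot
print(bot.close_job())"
```

```text
the job is handed in; nothing more can be done
None
```

The job is handed in, with no verdict returned: before shutting I measured the sheet and second plate flat, square and within about 3 mm of centre, the cover is against its stop, and the jar and bottles look unmoved.

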